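# Load a plaque into the laser engraver

### The arm

A 6-joint arm with a two-finger parallel gripper is mounted at the origin on the work surface. World frame = base frame: x ahead of the robot, y to its left, z up, the work surface at z = 0. Lengths are in m, angles in rad, forces in N, time in s.
With the tool pointing down it reaches from about 0.35 to 0.775 m from the base axis. Payload 5.5 kg.
Tool frame: the origin (TCP) lies on the centre line of the jaws, within the pads' length; the fingertips stand 11 mm ahead of it and the grasp point (between the pads) lies 8 mm behind it; z points along the fingers, y is the line along which they close (so a half turn about z gives the same grasp; the last joint's range is limited). The gripper opens to 85 mm and grips with 20 to 120 N. Pads are 22 mm wide; open, the fingers measure 114 mm over their backs; the gripper's body (76 mm by 85 mm) begins 54 mm behind the grasp point. The pads swing forward as they close: fully open they stand 13 mm farther back than shut.
Start: joints at [-1.341, 0.313, 0.046, 1.304, 0, 1.431], TCP at [0.208, -0.536, 0.242] pointing down, gripper open.
Joint ranges: [-2.76, 2.76], [-0.86, 1.69], [-1.03, 1.26], [-2.2, 2.34], [-1.47, 1.5], [-3.14, 3.14]. Speed limits (rad/s): [2.57, 2.57, 3.14, 3.14, 3.14, 3.14].

### API

Orientations are given as a unit quaternion [w, x, y, z].
In Python, from workcell import env, viewer, order, models gives the robot as it stands.
- The arm moves only by the tool drive_tool, never from a script. Its argument "series" is a list that holds one entry, the list of rows, each a list of 6 numbers: the shift along the tool's x, y, z each as a share of 120 mm, from -1 to 1, then the turn, a rotation vector about the tool's x, y, z each as a share of 180 degrees, from -1 to 1. A call has 1 to 20 rows; each row shifts and turns the commanded pose from where the row before left it, along the tool's axes as they then stand; what a row does not reach is not made up. A row lasts 1/8 s, in which the tool goes at most 62.5 mm and 10.7 degrees, less where a joint would pass 70% of its speed; a pose out of reach is approached as far as the arm can. A call with a number of a shift or a turn outside -1 to 1 is refused whole. A call with a gripper value outside its range is refused whole. "jaw" is the opening, from -1 (shut) to 1 (fully open), set as the call begins (left out, the last holds). The fingers move at their own pace and stop on an object; "grip_force" is the grip in N (left out, the last holds). Time passes only in rows, so rows that do not move let the fingers close. It gives the time, the measured TCP pose, the force, the opening and the grip force at its end, in the units of the state.
- env.get_state(): the state, without advancing time (a new reading comes with each control period).
- viewer.read_camera(name): name is "side" or "top"; returns the picture (400x640x3 uint8, red, green, blue); there is no depth.
- viewer.camera_info(name): a dict with "intrinsics" (3x3 intrinsics, pixels), "R" (3x3) and "t" (3): a world point X has camera coordinates R X + t. Camera axes: x right, y down, z forward; pixel columns grow to the right and rows downward; lengths in m; the calibration is good to about 2 mm. A picture is of the moment at which its call begins. camera_info takes no time and is no camera call.
- order.hand_in(): hands the job in; it is judged then, once.
Trained networks look in the newest picture that a camera, given by its name, has taken for a name from the list of things; names that differ only in an ending like _2 or _b are one class to them, and where a whole thing is asked for, a point or a joint stands for the part that bears it (a point fixed in the world has none). Each returns a list of dicts, best first, with "score" (0 to 1); they miss things now and then, are a little off and sometimes report something else, mostly with a low value. They report only what shows in the picture. A call takes as long as a camera call.
- models.silhouettes(label, camera): "region" (400x640 bool, what is visible of it) and "location" ([column, row] in pixels, amid what is visible of it).
The state is a dict: "clock": time; "joint_pos": joint angles; "qvel": joint speeds; "tau": joint torques, N m; "tcp_pos": TCP position; "orientation": TCP orientation; "wrist_force": force on the tool from outside, world axes, zero at the start; "ft_torque": the same for the moment, N m; "finger_gap": finger opening in m; "grip_force": force on a finger pad.
Only numpy, scipy, OpenCV 4.12 (cv2) and the standard library are available. Lean on these libraries where they do the work, as an engineer would, in place of code of your own. Each camera call takes 0.05 s, during which the arm holds its last target. There are 200 camera calls.

### The job

Load the wooden plaque into the laser engraver: slide it over the aluminium carriage plate, without lifting it, until it lies flush in the corner against both red fences, then lift the hold-down weight up off its hook and set it down gently, upright and let go, on the bare-wood end of the plaque, wholly clear of the blue masking. Only then push the carriage all the way in under the laser head, to its stop, with the plaque still flush in the corner and the weight still in its place. Leave the other things on the desk where they are.

Things in the scene. Friction and masses are not known exactly. Their poses are not given: they have to be found in the camera images.
- plaque: Loose light-wood plaque, 120 x 190 x 15 mm (its x, y, z), about 0.25 kg, lying flat on the carriage plate. Origin: centre of its underside. Its -y end carries blue masking on top (110 x 98 mm); the bare-wood end is the strip from y = +8 to +95 mm. Too wide to grasp: push it on its edges.
- corner (a point): Inside corner of the two red fences, at the plate's top face, 46 mm above the desk; moves with the carriage. Far fence runs from here to -y, left fence to -x, each 12 mm high, 15 mm wide. The flat plate reaches 285 mm to -x, 305 mm to -y. Plaque is home with its centre 60 mm to -x and 95 mm to -y of here, axes parallel.
- carriage (a joint): Travel of the carriage on its rails, m: 0 at the loading end (its start, against a stop), 0.32 fully in under the laser head, against the other stop. It travels along -y of corner. About 3 N of friction plus some drag, stays where it is left, 2 kg moving mass.
- handle (a point): Middle of the cross bar of the carriage's black U handle, 55 mm above the desk. The bar is 12 mm thick, 100 mm long, along x of corner, 40 mm out from the carriage's +y end face, only the desk beneath it. Can be pushed from outside (+y side) or taken from above.
- laser: The laser engraver, fixed: rails and bed on the desk, a black controller box 90 mm high beyond the -y end, a grey column and a black laser head with red cap. Origin: on the desk under the centre of the carriage plate at the loading end; axes parallel to those of corner.
- lens (a point): Centre of the underside of the laser head's round lens (72 mm across), 335 mm above the desk. The head above it (from 370 to 470 mm high, 107 mm wide along x) begins 55 mm to +y of the lens and runs to -y: keep the arm clear of it.
- weight: Round steel weight, 60 mm across, 26 mm high, about 0.6 kg. Origin: centre of its underside. Yellow arched bail in its y-z plane: two flat upright legs, 14 x 8 mm (x, y), at y = +-24 mm (56 mm over the outside), up to 90 mm height, crossbar underside at 93, top at 101 mm. Starts hanging base down by the crossbar on the hook. Can be taken from above by both legs.
- hook (a point): Low point of the stand's hook, on the axis of its 8 mm rod, 200 mm above the desk; the bail hangs here. The rod runs along x: it rises to a post 80 mm to +x (210 mm high, 16 mm thick) and to an upturned tip 26 mm to -x, 22 mm above this point. The bail clears the tip when lifted 20 to 50 mm (higher, the weight's body meets the rod from below), then drawn off to -x. Fixed.
- pin_block: Bystander: black block with rows of silver pins, 90 x 140 mm foot, 94 mm high. Origin: centre of its underside. Leave alone.
- remote: Bystander: flat white remote control, 40 x 105 x 14 mm. Origin: centre of its underside. Leave alone.
- pedal: Bystander: grey and black foot switch, 130 x 90 mm, 55 mm high. Origin: centre of its underside. Leave alone.

How it is judged:
On the way, in this order (a step that is already met when the one before it is completed fails the run):
1. the plaque lies flush in the corner against both fences, carriage still at its loading end (x of plaque in the frame of corner between -0.063 and -0.057 m and y of plaque in the frame of corner between -0.098 and -0.092 m and angle between the x axis of plaque and the x axis of corner, either way round below 0.03 rad and z of plaque in the frame of corner below 0.003 m and value of joint carriage below 0.015 m), for 0.2 s.
2. the weight is lifted off its hook (horizontal distance between weight and hook above 0.06 m and height (world z) of weight above 0.12 m).
3. the weight stands released on the bare end of the plaque, the plaque still flush, the carriage still at its loading end (all of step 1 and x of weight in the frame of plaque between -0.03 and 0.03 m and y of weight in the frame of plaque between 0.037 and 0.068 m and z of weight in the frame of plaque between 0.012 and 0.018 m and angle between weight's own z axis and vertical below 0.06 rad and contact force between the fingers and weight below 0.05 N and linear speed of weight below 0.02 m/s), for 0.3 s.
4. the carriage is pushed fully in (value of joint carriage above 0.314 m), for 0.1 s.
At the end, for the whole second after the job is handed in: Carriage within 6 mm of its inner stop. Plaque in the corner, gaps to both fences under 3 mm, square within 0.03 rad. Weight upright and released on the plaque's bare end, wholly on the wood and off the blue masking (centre 37 to 68 mm from its middle). All at rest (x of plaque in the frame of corner between -0.063 and -0.057 m and y of plaque in the frame of corner between -0.098 and -0.092 m and angle between the x axis of plaque and the x axis of corner, either way round below 0.03 rad and z of plaque in the frame of corner below 0.003 m and x of weight in the frame of plaque between -0.03 and 0.03 m and y of weight in the frame of plaque between 0.037 and 0.068 m and z of weight in the frame of plaque between 0.012 and 0.018 m and angle between weight's own z axis and vertical below 0.06 rad and contact force between the fingers and weight below 0.05 N and linear speed of each of weight, plaque below 0.02 m/s and value of joint carriage above 0.314 m and velocity of joint carriage below 0.02 m/s); the robot touches nothing.
It fails at once if a bystander is moved by more than 25 mm (distance of any of pin_block, remote, pedal from where it was at the start of the episode above 0.025 m).
It fails at once if the plaque is lifted off the carriage plate (z of plaque in the frame of corner above 0.01 m).
It fails at once if the weight is banged down on the plaque (over 60 N) (contact force between weight and plaque above 60 N).
It fails at once if the weight is dropped (falls freely by more than about 10 mm) (contact force between the fingers and weight below 0.05 N and linear speed of weight above 0.45 m/s).
It also fails if it takes over 72 s, if anything falls off the work surface, if the arm or the gripper's body presses on something with over 40 N, if the wrist force passes 120 N, or if a joint passes its speed limit or range.

## Working session

There is one attempt and no reset: what is moved stays moved. The work goes in short steps, Python scripts to look and compute and a tool call to move; the robot and the scene stay as the last step left them, time stands still between calls to the robot, and variables do not carry over. Pictures are saved under pics/ and viewed, at most 10 in all, crops included, and the job is handed in when it is done.

Besides the shell and the picture viewer there is one more tool, called after "Request:" as name([rows], argument=value, ...), one row to a line, values as JSON. drive_tool: Moves the arm, as the interface text tells. Its arguments: {"type":"object","properties":{"series":{"type":"array"},"jaw":{"type":"number"},"grip_force":{"type":"number"}},"required":["series"]}

```bash
ls; mkdir -p pics
python3 - <<'E'
from workcell import env, viewer, order, models
import cv2,json
for c in("side","top"):
    im=viewer.read_camera(c); cv2.imwrite(f"pics/{c}0.png",im[:,:,::-1])
    i=viewer.camera_info(c); print(c,i)
s=env.get_state(); print(s)
E
```

```text
pics
side {'intrinsics': array([[394.55628648,   0.        , 323.4891181 ],
       [  0.        , 394.55628648, 202.10864821],
       [  0.        ,   0.        ,   1.        ]]), 'R': array([[-0.89230443, -0.45082806,  0.02338501],
       [-0.23406651,  0.41774   , -0.87789872],
       [ 0.38601252, -0.78882657, -0.47827501]]), 't': array([0.46562082, 0.27614149, 1.07124502])}
top {'intrinsics': array([[429.78166274,   0.        , 323.20157378],
       [  0.        , 429.78166274, 196.01084006],
       [  0.        ,   0.        ,   1.        ]]), 'R': array([[-0.01413051, -0.99983142, -0.0117242 ],
       [-0.98626422,  0.01586668, -0.16441149],
       [ 0.16456979,  0.00923994, -0.98632216]]), 't': array([0.09083538, 0.51909964, 1.22487157])}
{'clock': 0.1, 'joint_pos': array([-1.34059876e+00,  3.13924996e-01,  4.51138800e-02,  1.30363847e+00,
       -2.29478868e-05,  1.43121655e+00]), 'qvel': array([-0.00114909,  0.00010159,  0.0028498 , -0.001055  ,  0.00019668,
        0.00035508]), 'tau': array([ 2.23122508e-03, -4.81728530e+01,  2.99242562e+01,  1.27802073e-02,
       -1.78882760e-04,  3.92023853e-07]), 'tcp_pos': array([ 0.20770275, -0.53569938,  0.24150693]), 'orientation': array([-8.25259817e-04,  9.82956385e-01,  1.83837050e-01, -4.89029442e-05]), 'wrist_force': array([-0.42114563, -0.12868517,  0.68550995]), 'ft_torque': array([-0.01773382, -0.07142996, -0.04096392]), 'grip_force': 0.0, 'finger_gap': 0.08529798956584636}
```

View pics/side0.png

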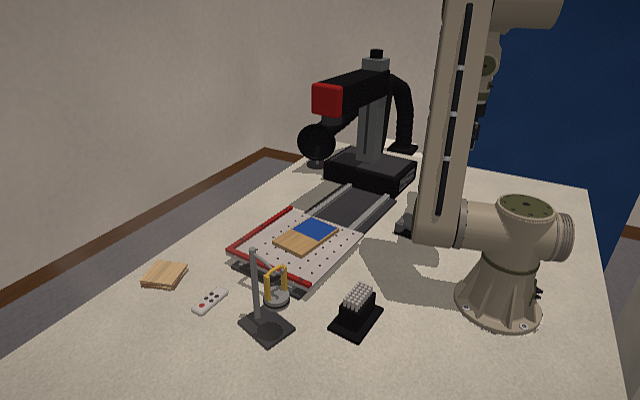

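View pics/top0.png

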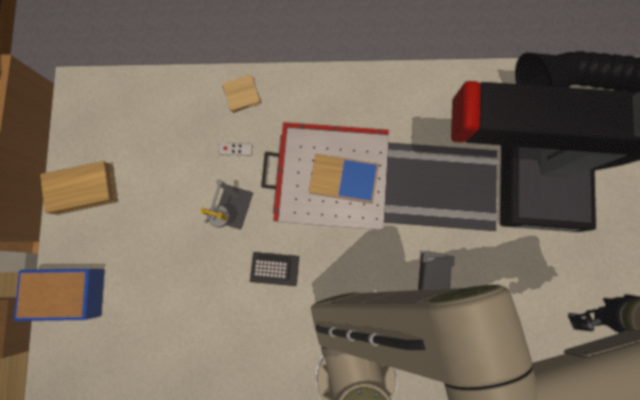

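```bash
cat > h.py <<'E'
from workcell import env, viewer, order, models
import cv2, numpy as np
np.set_printoptions(precision=4,suppress=True)
I={c:viewer.camera_info(c) for c in("side","top")}
def ray(c,p):
    i=I[c]; d=i["R"].T@np.linalg.solve(i["intrinsics"],[p[0],p[1],1.]); return -i["R"].T@i["t"],d
def at(c,p,z):
    o,d=ray(c,p); return (o+d*(z-o[2])/d[2])
def proj(c,X):
    i=I[c]; q=i["intrinsics"]@(i["R"]@np.array(X,float)+i["t"]); return q[:2]/q[2]
def tri(a,b):
    (o1,d1),(o2,d2)=ray("top",a),ray("side",b)
    s=np.linalg.lstsq(np.c_[d1,-d2],o2-o1,rcond=None)[0]
    A,B=o1+s[0]*d1,o2+s[1]*d2; return (A+B)/2,np.linalg.norm(A-B)
def rect(c,m,z):
    cs,_=cv2.findContours(m.astype(np.uint8),0,1); k=max(cs,key=cv2.contourArea)[:,0]
    P=np.array([at(c,p,z)[:2] for p in k],np.float32)
    (cx,cy),(w,h),a=cv2.minAreaRect(P*1000); return cx,cy,w,h,a
E
python3 - <<'E'
from h import *
t=viewer.read_camera("top"); s=viewer.read_camera("side")
for n in ["plaque","weight","pin_block","remote","pedal","carriage","handle","laser","hook","corner"]:
    for c in("top","side"):
        try: r=models.silhouettes(n,c)
        except Exception as e: print(n,c,e); continue
        for k in r[:2]:
            print(n,c,round(k["score"],2),k["location"],k["region"].sum(), rect(c,k["region"],0.061 if n=="plaque" else 0.046) if c=="top" and n in("plaque","carriage") else "")
a=cv2.resize(t[165:235,190:290],(800,560),interpolation=cv2.INTER_CUBIC)
cv2.imwrite("pics/a.png",a[:,:,::-1])
b=cv2.resize(s[200:350,220:390],(680,600),interpolation=cv2.INTER_CUBIC)
cv2.imwrite("pics/b.png",b[:,:,::-1])
c=cv2.resize(t[110:240,255:405],(692,600),interpolation=cv2.INTER_CUBIC)
cv2.imwrite("pics/c.png",c[:,:,::-1])
E
```

```text
plaque top 0.57 [344.5, 177.8] 2651 (568.5223388671875, 22.728843688964844, 192.15847778320312, 124.356689453125, 79.27037811279297)
plaque side 0.94 [306.5, 234.8] 1396 
weight top 0.78 [218.3, 215.2] 396 
weight top 0.46 [311.8, 169.4] 8402 
weight side 0.96 [274.2, 297.7] 841 
pin_block top 0.63 [275.0, 271.1] 1520 
pin_block side 0.56 [357.9, 315.1] 2055 
remote top 0.86 [235.8, 150.0] 432 
remote side 0.58 [211.2, 301.8] 470 
pedal top 0.6 [434.0, 271.5] 1192 
pedal side 0.59 [402.1, 223.6] 333 
carriage top 0.74 [309.7, 171.6] 8232 (585.2120971679688, 80.05545043945312, 367.42926025390625, 304.0510559082031, 84.8969497680664)
carriage side 0.89 [290.2, 254.5] 4441 
handle top 0.74 [308.3, 173.0] 8679 
handle side 0.67 [289.7, 251.3] 4433 
laser top 0.94 [482.8, 164.5] 38468 
laser side 0.81 [343.5, 186.2] 15810 
hook top 0.57 [232.4, 201.1] 1062 
hook top 0.39 [311.7, 168.7] 8515 
hook side 0.83 [262.3, 320.9] 1961 
corner top 0.67 [311.8, 168.1] 8495 
corner side 0.98 [288.3, 250.7] 4899
```

View pics/a.png

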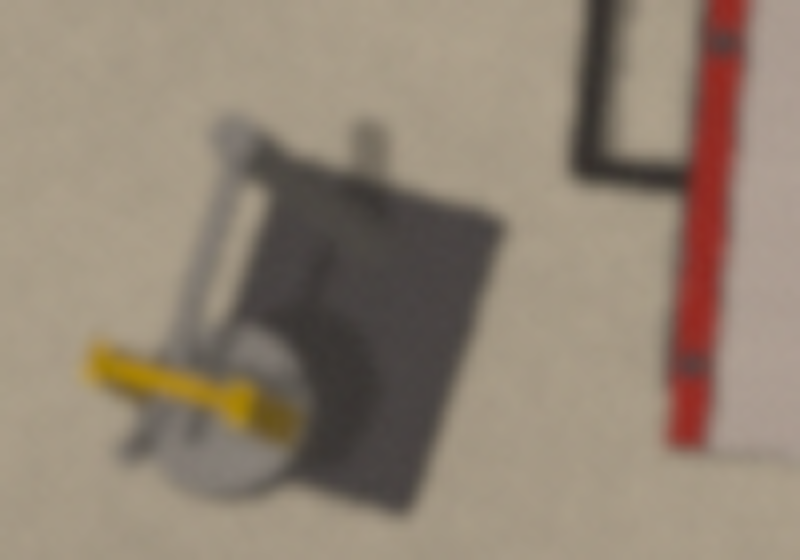

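View pics/b.png

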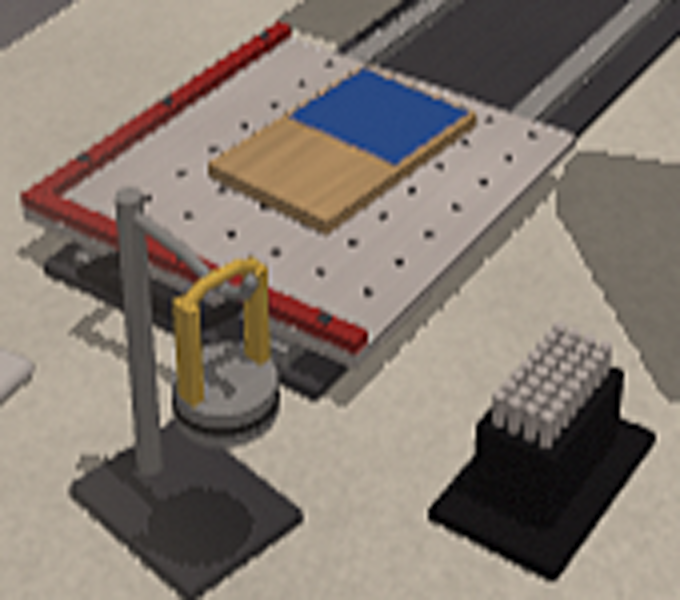

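View pics/c.png

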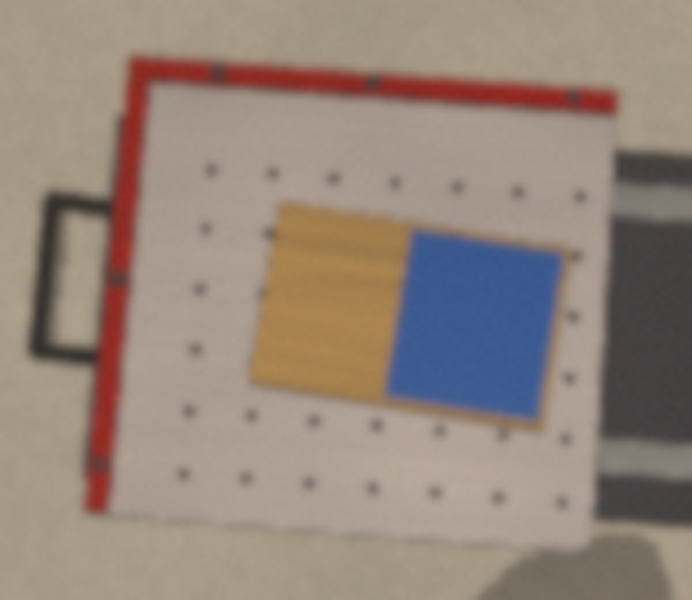

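The top view shows the corner at about (285,127), the plaque around (344,178) slightly rotated, and the bail at (202,209)–(219,215). The hook's tip is at about (206,221) and its post at about (219,181). The side view agrees.

```bash
cat >> h.py <<'E'
def fences(t):
    """corner xy and angle of corner x axis from the red fences, top camera (outer edges, z=0.058)"""
    h=cv2.cvtColor(t,cv2.COLOR_RGB2HSV); m=((h[...,0]<8)|(h[...,0]>172))&(h[...,1]>130)&(h[...,2]>60)
    m[:, 440:]=0; m[:100]=0; m[240:]=0; m[:,:150]=0
    n,l,st,_=cv2.connectedComponentsWithStats(m.astype(np.uint8)); k=1+np.argmax(st[1:,4]); m=l==k
    x,y,w,hh=st[k,:4]
    top=[(c,np.argmax(m[:,c])-.5) for c in range(x+8,x+w-5)]
    left=[(np.argmax(m[r])-.5,r) for r in range(y+8,y+hh-5)]
    F=lambda P:cv2.fitLine(np.array([at("top",p,.058)[:2] for p in P],np.float32),cv2.DIST_HUBER,0,.001,.001).ravel()
    a,b=F(top),F(left)
    ang=[np.arctan2(a[1],a[0]),np.arctan2(b[1],b[0])]
    s=np.linalg.solve(np.c_[a[:2],-b[:2]],b[2:]-a[2:]); O=a[2:]+a[:2]*s[0]
    ey=a[:2]*np.sign(a[1]); ex=b[:2]*np.sign(b[0])
    th=np.mean([np.arctan2(ex[1],ex[0]),np.arctan2(-ey[0],ey[1])])
    R=np.array([[np.cos(th),-np.sin(th)],[np.sin(th),np.cos(th)]])
    return O-R@[.015,.015],th,ang
def plaque(t):
    h=cv2.cvtColor(t,cv2.COLOR_RGB2HSV)
    m=(h[...,1]>95)&(((h[...,0]>10)&(h[...,0]<28))|((h[...,0]>100)&(h[...,0]<130)))
    m[:, 440:]=0; m[:122]=0; m[240:]=0; m[:,:270]=0
    n,l,st,_=cv2.connectedComponentsWithStats(m.astype(np.uint8)); k=1+np.argmax(st[1:,4])
    return rect("top",l==k,.061)
E
python3 - <<'E'
from h import *
t=viewer.read_camera("top")
C,th,ang=fences(t); print("corner",C,th,ang); print("plaque",plaque(t))
A=lambda u,v:(190+u/8-.44,165+v/8-.44); B=lambda u,v:(220+u/4-.4,200+v/4-.4); 
print("post",at("top",A(235,130),.21),tri(A(235,130),B(130,195)))
print("tip",at("top",A(130,450),.222))
print("bail",at("top",A(95,358),.212),at("top",A(238,398),.212),tri(A(95,358),B(187,300)),tri(A(238,398),B(258,265)))
print("body centre at top .137",at("top",A(235,425),.137), at("side",B(226,397),.137))
for u,v in((45,195),(35,352)): print("handle",at("top",(255+u/4.613,110+v/4.613),.061))
print("red cap",[at("top",p,.47) for p in((455,83),(455,143))],"lens side")
for n in("pin_block","pedal","remote"):
    k=models.silhouettes(n,"top")[0]; print(n,at("top",k["location"],.05))
R=np.array([[np.cos(th),-np.sin(th)],[np.sin(th),np.cos(th)]])
print("home centre",C+R@[-.06,-.095],"weight",C+R@[-.06,-.043])
E
```

```text
Traceback (most recent call last):
  File "h.py", line 28, in fences
    a,b=F(top),F(left)
               ~^^^^^^
  File "h.py", line 27, in <lambda>
    F=lambda P:cv2.fitLine(np.array([at("top",p,.058)[:2] for p in P],np.float32),cv2.DIST_HUBER,0,.001,.001).ravel()
               ~~~~~~~~~~~^^^^^^^^^^^^^^^^^^^^^^^^^^^^^^^^^^^^^^^^^^^^^^^^^^^^^^^^^^^^^^^^^^^^^^^^^^^^^^^^^^^
cv2.error: OpenCV(4.12.0) /io/opencv/modules/imgproc/src/linefit.cpp:618: error: (-215:Assertion failed) npoints2 >= 0 || npoints3 >= 0 in function 'fitLine'
```

```bash
python3 - <<'E'
s=open('h.py').read()
s=s.replace("    n,l,st,_=cv2.connectedComponentsWithStats(m.astype(np.uint8)); k=1+np.argmax(st[1:,4]); m=l==k\n    x,y","    m=cv2.morphologyEx(m.astype(np.uint8),cv2.MORPH_CLOSE,np.ones((7,7),np.uint8))\n    n,l,st,_=cv2.connectedComponentsWithStats(m); k=1+np.argmax(st[1:,4]); m=l==k\n    x,y")
open('h.py','w').write(s)
E
python3 - <<'E'
from h import *
t=viewer.read_camera("top")
C,th,ang=fences(t); print("corner",C,th,ang); print("plaque",plaque(t))
A=lambda u,v:(190+u/8-.44,165+v/8-.44); B=lambda u,v:(220+u/4-.4,200+v/4-.4); 
print("post",at("top",A(235,130),.21),tri(A(235,130),B(130,195)))
print("tip",at("top",A(130,450),.222))
print("bail",at("top",A(95,358),.212),at("top",A(238,398),.212),tri(A(95,358),B(187,300)),tri(A(238,398),B(258,265)))
print("body centre at top .137",at("top",A(235,425),.137), at("side",B(226,397),.137))
for u,v in((45,195),(35,352)): print("handle",at("top",(255+u/4.613,110+v/4.613),.061))
print("red cap",[at("top",p,.47) for p in((455,83),(455,143))],"lens side")
for n in("pin_block","pedal","remote"):
    k=models.silhouettes(n,"top")[0]; print(n,at("top",k["location"],.05))
R=np.array([[np.cos(th),-np.sin(th)],[np.sin(th),np.cos(th)]])
print("home centre",C+R@[-.06,-.095],"weight",C+R@[-.06,-.043])
E
```

```text
corner [0.7288 0.1887] -0.09155517 [np.float32(1.4788693), np.float32(-0.091183335)]
plaque (579.737548828125, 74.05281829833984, 83.98873901367188, 118.05497741699219, 79.80780029296875)
post [0.5367 0.35   0.21  ] (array([0.5347, 0.3478, 0.2176]), np.float64(0.0010016574927994315))
tip [0.4322 0.3773 0.222 ]
bail [0.4629 0.3923 0.212 ] [0.4494 0.3463 0.212 ] (array([0.4642, 0.3951, 0.2026]), np.float64(7.104458652742001e-05)) (array([0.4499, 0.3488, 0.2   ]), np.float64(0.002253583310037634))
body centre at top .137 [0.4497 0.3661 0.137 ] [0.4464 0.3886 0.137 ]
handle [0.6517 0.2542 0.061 ]
handle [0.5491 0.2598 0.061 ]
red cap [array([ 0.6771, -0.1914,  0.47  ]), array([ 0.5514, -0.1833,  0.47  ])] lens side
pin_block [0.3179 0.2186 0.05  ]
pedal [ 0.3014 -0.2276  0.05  ]
remote [0.668  0.3438 0.05  ]
home centre [0.6604 0.0996] weight [0.6651 0.1514]
```

Request:
drive_tool([
  [[0, 0, 0, 0, 0, 0.049], [0, 0, 0, 0, 0, 0.049], [0, 0, 0, 0, 0, 0.049], [0.133, -0.378, 0, 0, 0, 0], [0.133, -0.378, 0, 0, 0, 0], [0.133, -0.378, 0, 0, 0, 0], [0.133, -0.378, 0, 0, 0, 0], [0.133, -0.378, 0, 0, 0, 0], [0.133, -0.378, 0, 0, 0, 0], [0.133, -0.378, 0, 0, 0, 0], [0.133, -0.378, 0, 0, 0, 0], [0.133, -0.378, 0, 0, 0, 0], [0.133, -0.378, 0, 0, 0, 0], [0.133, -0.378, 0, 0, 0, 0], [0.133, -0.378, 0, 0, 0, 0], [0.133, -0.378, 0, 0, 0, 0], [0, 0, 0, 0, 0, 0]],
], jaw=1)

```text
clock: 3.58
tcp_pos: [0.4694, 0.0345, 0.2422]
orientation: [-0.0, 0.999, -0.043, 0.0]
wrist_force: [-0.7, -0.2, 0.5]
finger_gap: 0.0855
grip_force: 0.0
```

Request:
drive_tool([
  [[0, 0, 0.293, 0, 0, 0.001], [0, 0, 0.293, 0, 0, 0], [0, 0, 0.293, 0, 0, 0], [0, 0, 0.293, 0, 0, 0], [0, 0, 0.293, 0, 0, 0], [0, 0, 0, 0, 0, 0], [0, 0, 0, 0, 0, 0]],
])

```text
clock: 4.45
tcp_pos: [0.4692, 0.0314, 0.0676]
orientation: [0.0, 0.999, -0.048, 0.001]
wrist_force: [0.5, 0.2, -0.0]
finger_gap: 0.0855
grip_force: 0.0
```

Run:
```python
from h import *
s=env.get_state(); print(s["tcp_pos"],s["orientation"],s["wrist_force"])
t=viewer.read_camera("side"); 
cv2.imwrite("pics/d.png",cv2.resize(t[180:330,200:400],(800,600),interpolation=cv2.INTER_CUBIC)[:,:,::-1])
```

```text
[0.4692 0.0314 0.0676] [ 0.0001  0.9989 -0.0479  0.0005] [ 0.4624  0.25   -0.0308]
```

View pics/d.png

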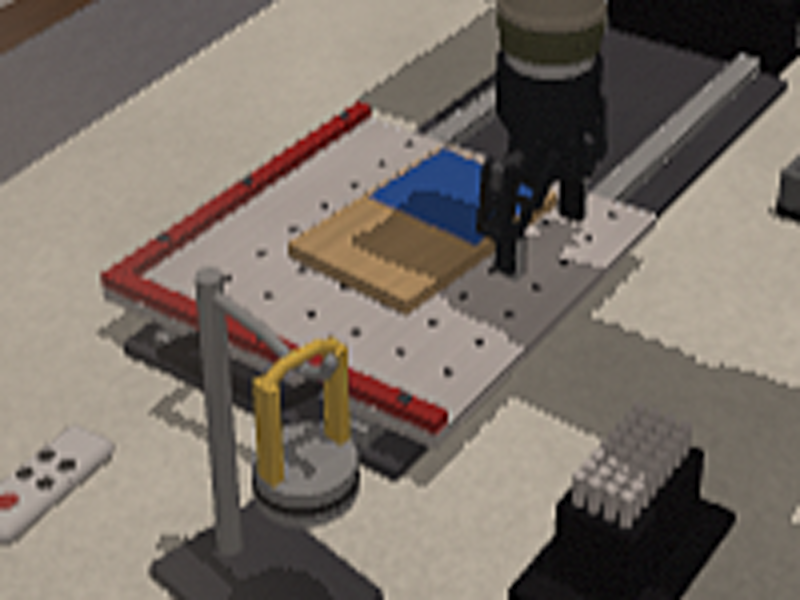

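Run:
```python
from h import *
for z in(.045,.055,.065,.075):
    for x in (.463,.485): print(z,[(proj("side",(x,y,z))-[200,180])*4 for y in(.076,.09)])
```

```text
0.045 [array([519.9878, 304.5536]), array([511.6301, 314.5901])]
0.045 [array([493.4772, 296.0894]), array([484.9293, 305.9726])]
0.055 [array([520.412 , 293.5358]), array([512.0237, 303.5084])]
0.055 [array([493.7901, 285.1168]), array([485.2099, 294.9364])]
0.065 [array([520.8396, 282.4271]), array([512.4205, 292.3343])]
0.065 [array([494.1055, 274.0544]), array([485.4929, 283.8089])]
0.075 [array([521.2708, 271.2262]), array([512.8206, 281.0667])]
0.075 [array([494.4236, 262.9009]), array([485.7782, 272.589 ])]
```

Request:
drive_tool([
  [[0, 0, 0.05, 0, 0, -0.0013], [0, 0, 0.05, 0, 0, 0], [0, 0, 0.047, 0, 0, 0], [0, 0, 0, 0, 0, 0], [0.05, 0, 0, 0, 0, 0], [0.06, 0, 0, 0, 0, 0], [0.06, 0, 0, 0, 0, 0], [0.06, 0, 0, 0, 0, 0], [0.06, 0, 0, 0, 0, 0], [0.06, 0, 0, 0, 0, 0], [0, 0, 0, 0, 0, 0]],
])

```text
clock: 5.88
tcp_pos: [0.5115, 0.0281, 0.0488]
orientation: [-0.0, 0.999, -0.045, 0.001]
wrist_force: [0.1, -0.4, -0.3]
finger_gap: 0.0854
grip_force: 0.0
```

Request:
drive_tool([
  [[0.06, 0, 0, 0, 0, 0], [0.06, 0, 0, 0, 0, 0], [0.06, 0, 0, 0, 0, 0], [0.06, 0, 0, 0, 0, 0], [0.06, 0, 0, 0, 0, 0], [0.06, 0, 0, 0, 0, 0], [0.06, 0, 0, 0, 0, 0], [0.06, 0, 0, 0, 0, 0], [0.04, 0, 0, 0, 0, 0], [0, 0, 0, 0, 0, 0]],
])

```text
clock: 7.12
tcp_pos: [0.5735, 0.0223, 0.0491]
orientation: [0.0, 0.999, -0.046, 0.001]
wrist_force: [0.6, 0.5, 0.0]
finger_gap: 0.0855
grip_force: 0.0
```

Run:
```python
from h import *
t=viewer.read_camera("side"); s=env.get_state(); print(s["tcp_pos"],s["wrist_force"])
cv2.imwrite("pics/e.png",cv2.resize(t[180:330,200:400],(800,600),interpolation=cv2.INTER_CUBIC)[:,:,::-1])
```

```text
[0.5733 0.0224 0.0491] [-0.3161  0.0754 -0.2299]
```

View pics/e.png

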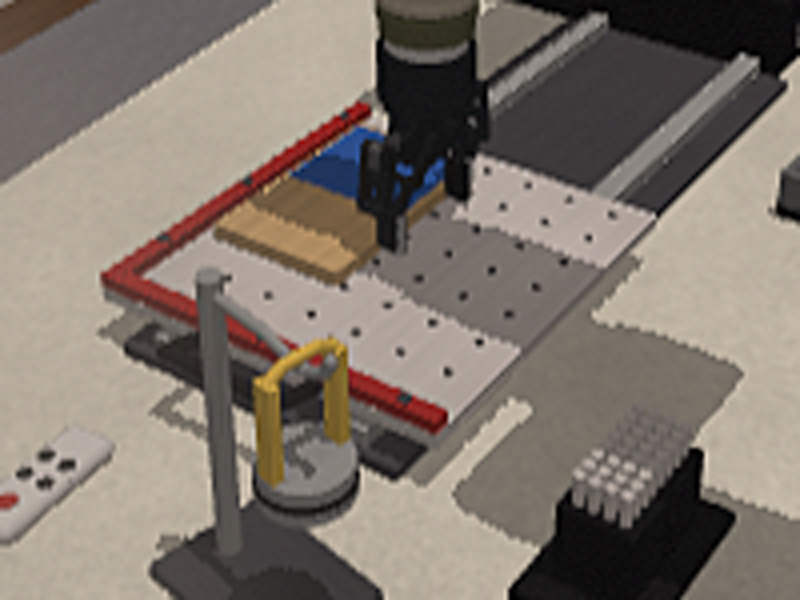

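The plaque has slid and squared up, and sits just short of the far fence. I'll close the rest in small steps and watch the force.

Request:
drive_tool([
  [[0.018, 0, 0, 0, 0, 0], [0.018, 0, 0, 0, 0, 0], [0.015, 0, 0, 0, 0, 0], [0, 0, 0, 0, 0, 0]],
])

```text
clock: 7.68
tcp_pos: [0.5788, 0.0219, 0.0489]
orientation: [-0.0, 0.999, -0.046, 0.0]
wrist_force: [-3.2, 1.0, 2.6]
finger_gap: 0.0852
grip_force: 1.7
```

Request:
drive_tool([
  [[0.012, 0, 0, 0, 0, 0], [0, 0, 0, 0, 0, 0]],
])

```text
clock: 7.92
tcp_pos: [0.5803, 0.0217, 0.0488]
orientation: [0.0, 0.999, -0.046, 0.0]
wrist_force: [-3.5, 1.2, 2.8]
finger_gap: 0.0853
grip_force: 1.7
```

Request:
drive_tool([
  [[0.012, 0, 0, 0, 0, 0], [0, 0, 0, 0, 0, 0]],
])

```text
clock: 8.18
tcp_pos: [0.5818, 0.0216, 0.0489]
orientation: [0.0, 0.999, -0.046, 0.0]
wrist_force: [-3.0, 0.5, 2.1]
finger_gap: 0.0853
grip_force: 1.5
```

Request:
drive_tool([
  [[0.012, 0, 0, 0, 0, 0], [0, 0, 0, 0, 0, 0]],
])

```text
clock: 8.43
tcp_pos: [0.5833, 0.0214, 0.0488]
orientation: [0.0, 0.999, -0.046, 0.0]
wrist_force: [-2.6, 0.3, 1.4]
finger_gap: 0.0853
grip_force: 1.4
```

Request:
drive_tool([
  [[0.01, 0, 0, 0, 0, 0], [0.01, 0, 0, 0, 0, 0], [0, 0, 0, 0, 0, 0]],
])

```text
clock: 8.8
tcp_pos: [0.5847, 0.0213, 0.0487]
orientation: [0.0, 0.999, -0.046, -0.001]
wrist_force: [-5.3, 0.4, 3.6]
finger_gap: 0.0858
grip_force: 2.7
```

Run:
```python
from h import *
t=viewer.read_camera("top"); s=env.get_state(); print(s["tcp_pos"],s["wrist_force"])
print(fences(t)[:2])
k=models.silhouettes("plaque","top")
for q in k[:2]: print(q["score"],q["location"],rect("top",q["region"],.061))
```

```text
[0.5847 0.0213 0.0488] [-5.5614  0.8015  2.8641]
(array([0.7288, 0.1888]), np.float32(-0.08769444))
```

Request:
drive_tool([
  [[0.01, 0, 0, 0, 0, 0], [0, 0, 0, 0, 0, 0]],
])

```text
clock: 9.15
tcp_pos: [0.5847, 0.0213, 0.0487]
orientation: [0.0, 0.999, -0.046, -0.002]
wrist_force: [-8.7, 0.8, 5.4]
finger_gap: 0.0853
grip_force: 4.2
```

Request:
drive_tool([
  [[0.01, 0, 0, 0, 0, 0], [0, 0, 0, 0, 0, 0]],
])

```text
clock: 9.4
tcp_pos: [0.5848, 0.0214, 0.0486]
orientation: [0.0, 0.999, -0.046, -0.003]
wrist_force: [-10.5, 1.1, 8.7]
finger_gap: 0.0855
grip_force: 5.8
```

Request:
drive_tool([
  [[-0.1, 0, 0, 0, 0, 0], [-0.1, 0, 0, 0, 0, 0], [-0.02, 0, 0.0, 0, 0, 0], [0, 0, -0.25, 0, 0, 0], [0, 0, -0.25, 0, 0, 0], [0, 0, -0.2, 0, 0, 0], [-0.2, 0.2, 0, 0, 0, 0], [-0.2, 0.2, 0, 0, 0, 0], [-0.2, 0, 0, 0, 0, 0], [-0.2, 0, 0, 0, 0, 0], [0, 0, 0, 0, 0, 0]],
])

```text
clock: 10.78
tcp_pos: [0.4605, -0.0155, 0.133]
orientation: [0.0, 0.999, -0.046, 0.0]
wrist_force: [-0.0, -0.2, 0.3]
finger_gap: 0.0855
grip_force: 0.0
```

```bash
cat >> h.py <<'E'
C=np.array([.7288,.1888]); TH=-.0905
R=np.array([[np.cos(TH),-np.sin(TH)],[np.sin(TH),np.cos(TH)]])
def cf(p): return R.T@(np.array(p)[:2]-C)
def yaw(q): return 2*np.arctan2(q[2],q[1])
def look(name=None):
    s=env.get_state(); print("tcp",s["tcp_pos"],"cf",cf(s["tcp_pos"]),"yaw",yaw(s["orientation"]),"j",s["joint_pos"],"F",s["wrist_force"])
    t=viewer.read_camera("top"); print(fences(t)[:2])
    for q in models.silhouettes("plaque","top")[:2]:
        r=rect("top",q["region"],.061); print(q["score"],r,cf((r[0]/1e3,r[1]/1e3)))
    h=cv2.cvtColor(t,cv2.COLOR_RGB2HSV); 
    for n,m in(("blue",(h[...,0]>100)&(h[...,0]<130)&(h[...,1]>110)),("wood",(h[...,1]>95)&(h[...,0]>10)&(h[...,0]<28))):
        m=m.copy(); m[:,440:]=0; m[:122]=0; m[240:]=0; m[:,:270]=0
        r=rect("top",m,.061); print(n,r,cf((r[0]/1e3,r[1]/1e3)))
    if name: cv2.imwrite(name,cv2.resize(t[100:250,250:450],(800,600),interpolation=cv2.INTER_CUBIC)[:,:,::-1])
E
python3 -c "
from h import *
look('pics/f.png')"
```

```text
tcp [ 0.4605 -0.0155  0.133 ] cf [-0.2488 -0.2278] yaw -0.09141888814977181 j [-0.2082  0.1603 -0.4315  0.9787 -0.0001  3.0248] F [-0.0413 -0.2447  0.314 ]
(array([0.7288, 0.1889]), np.float32(-0.09132089))
0.86 (652.0693969726562, 19.38520050048828, 189.56692504882812, 122.7034912109375, 84.61682891845703) [-0.0611 -0.1757]
blue (653.841064453125, -20.676666259765625, 91.55675506591797, 98.49259185791016, 88.10026550292969) [-0.0557 -0.2154]
wood (659.6747436523438, 71.29029846191406, 83.93535614013672, 120.58058166503906, 84.39579772949219) [-0.0582 -0.1233]
```

Request:
drive_tool([
  [[0, 0, 0, 0, 0, -0.056], [0, 0, 0, 0, 0, -0.056], [0, 0, 0, 0, 0, -0.056], [0, 0, 0, 0, 0, -0.056], [0, 0, 0, 0, 0, -0.056], [0, 0, 0, 0, 0, -0.056], [0, 0, 0, 0, 0, -0.056], [0, 0, 0, 0, 0, -0.056], [0, 0, 0, 0, 0, -0.052], [0, 0, 0, 0, 0, 0], [-0.11, 0.25, 0, 0, 0, 0], [-0.11, 0.25, 0, 0, 0, 0], [-0.11, 0.25, 0, 0, 0, 0], [-0.11, 0.25, 0, 0, 0, 0], [-0.11, 0.25, 0, 0, 0, 0], [0, 0.24, 0, 0, 0, 0], [0, 0, 0, 0, 0, 0]],
])

```text
clock: 13.0
tcp_pos: [0.6358, -0.0982, 0.1321]
orientation: [0.001, 0.74, 0.673, 0.0]
wrist_force: [-0.5, 0.2, 1.1]
finger_gap: 0.0857
grip_force: 0.0
```

```bash
python3 -c "
from h import *
s=env.get_state(); print(s['tcp_pos'],cf(s['tcp_pos']),yaw(s['orientation'])-TH,s['joint_pos'])
t=viewer.read_camera('side'); cv2.imwrite('pics/g.png',t[:,:,::-1])"
```

```text
[ 0.6358 -0.0982  0.1321] [-0.0667 -0.2943] 1.5673154908542748 [-0.278   0.4921  0.0413  1.1187 -0.0001  1.3868]
```

View pics/g.png

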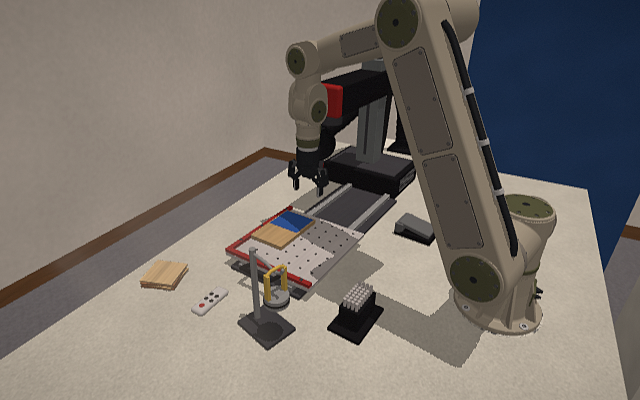

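```bash
python3 -c "
from h import *
t=viewer.read_camera('top')
h=cv2.cvtColor(t,cv2.COLOR_RGB2HSV); m=((h[...,0]<8)|(h[...,0]>172))&(h[...,1]>130)&(h[...,2]>60)
a=cv2.cvtColor(cv2.imread('pics/top0.png')[:,:,::-1],cv2.COLOR_RGB2HSV); m0=((a[...,0]<8)|(a[...,0]>172))&(a[...,1]>130)&(a[...,2]>60)
arm=cv2.absdiff(t,cv2.imread('pics/top0.png')[:,:,::-1].copy()).max(2)>25
for r in range(70,160,8): print(r,'cap',np.flatnonzero(m0[r,440:])[[0,-1]]+440 if m0[r,440:].any() else 0, m0[r,440:].sum(),m[r,440:].sum(),'armright',np.flatnonzero(arm[r,330:480])[-3:]+330)
q=[proj('top',(.636,-.0982,z)) for z in (.13,.3,.4,.5)]; print(q)
"
```

```text
70 cap 0 0 0 armright [451 452 453]
78 cap 0 0 0 armright [451 452 453]
86 cap [463 480] 18 18 armright [450 451 452]
94 cap [457 480] 24 24 armright [447 448 449]
102 cap [453 480] 28 28 armright [445 446 447]
110 cap [453 480] 28 28 armright [439 440 442]
118 cap [453 479] 27 27 armright [438 439 440]
126 cap [452 479] 28 28 armright [408 409 410]
134 cap [452 472] 21 21 armright [408 409 410]
142 cap 0 0 0 armright [407 408 409]
150 cap 0 0 0 armright [439 440 441]
158 cap 0 0 0 armright [438 439 440]
[array([387.1126, 149.0746]), array([396.6597, 129.8224]), array([403.8768, 115.2689]), array([412.7978,  97.2792])]
```

```bash
python3 -c "
from h import *
t=viewer.read_camera('top')
cv2.imwrite('pics/i.png',cv2.resize(t[20:220,280:540],(780,600),interpolation=cv2.INTER_CUBIC)[:,:,::-1])"
```

View pics/i.png

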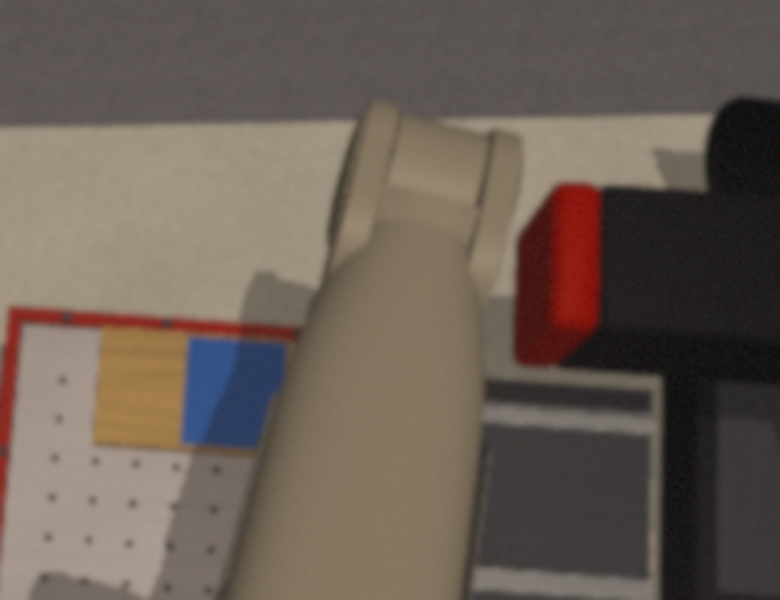

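Request:
drive_tool([
  [[0, 0, 0.171, 0, 0, 0], [0, 0, 0.171, 0, 0, 0], [0, 0, 0.171, 0, 0, 0], [0, 0, 0.165, 0, 0, 0.001], [0, 0, 0, 0, 0, 0], [0.06, 0, 0, 0, 0, 0], [0.06, 0, 0, 0, 0, 0], [0.06, 0, 0, 0, 0, 0], [0.06, 0, 0, 0, 0, 0], [0, 0, 0, 0, 0, 0]],
])

```text
clock: 14.4
tcp_pos: [0.6368, -0.0685, 0.0522]
orientation: [0.001, 0.739, 0.673, 0.0]
wrist_force: [-0.5, -0.8, 1.3]
finger_gap: 0.0851
grip_force: 0.8
```

Request:
drive_tool([
  [[0.06, 0, 0, 0, 0, 0], [0.06, 0, 0, 0, 0, 0], [0.06, 0, 0, 0, 0, 0], [0.06, 0, 0, 0, 0, 0], [0.06, 0, 0, 0, 0, 0], [0.06, 0, 0, 0, 0, 0], [0.05, 0, 0, 0, 0, 0], [0.04, 0, 0, 0, 0, 0], [0, 0, 0, 0, 0, 0]],
])

```text
clock: 15.52
tcp_pos: [0.6416, -0.0147, 0.0516]
orientation: [0.0, 0.74, 0.673, 0.0]
wrist_force: [-0.0, -2.7, 2.0]
finger_gap: 0.0853
grip_force: 1.1
```

Request:
drive_tool([
  [[0.03, 0, 0, 0, 0, 0], [0.025, 0, 0, 0, 0, 0], [0.02, 0, 0, 0, 0, 0], [0, 0, 0, 0, 0, 0]],
])

```text
clock: 16.02
tcp_pos: [0.6422, -0.0058, 0.0514]
orientation: [-0.0, 0.74, 0.673, 0.0]
wrist_force: [0.6, -2.8, 1.6]
finger_gap: 0.0852
grip_force: 1.2
```

Request:
drive_tool([
  [[0.012, 0, 0, 0, 0, 0], [0.01, 0, 0, 0, 0, 0], [0, 0, 0, 0, 0, 0]],
])

```text
clock: 16.4
tcp_pos: [0.6423, -0.0034, 0.0514]
orientation: [-0.0, 0.74, 0.673, 0.0]
wrist_force: [-0.4, -3.0, 1.6]
finger_gap: 0.0859
grip_force: 1.4
```

Request:
drive_tool([
  [[0.01, 0, 0, 0, 0, 0], [0.01, 0, 0, 0, 0, 0], [0, 0, 0, 0, 0, 0]],
])

```text
clock: 16.77
tcp_pos: [0.6425, -0.0021, 0.0514]
orientation: [0.001, 0.74, 0.673, -0.001]
wrist_force: [-0.7, -6.6, 2.8]
finger_gap: 0.0857
grip_force: 3.3
```

Request:
drive_tool([
  [[0.01, 0, 0, 0, 0, 0], [0.01, 0, 0, 0, 0, 0], [0, 0, 0, 0, 0, 0]],
])

```text
clock: 17.15
tcp_pos: [0.6425, -0.002, 0.0514]
orientation: [0.002, 0.74, 0.672, -0.002]
wrist_force: [-2.2, -13.5, 1.9]
finger_gap: 0.0853
grip_force: 6.7
```

Request:
drive_tool([
  [[-0.1, 0, 0, 0, 0, 0], [-0.13, 0, 0, 0, 0, 0], [0, 0, -0.25, 0, 0, 0], [0, 0, -0.4, 0, 0, 0], [0, 0, -0.4, 0, 0, 0], [0, 0, -0.4, 0, 0, 0], [0, -0.3, -0.3, 0, 0, 0], [0, -0.4, 0, 0, 0, 0], [0, -0.4, 0, 0, 0, 0], [0, -0.4, 0, 0, 0, 0], [0, 0, 0, 0, 0, 0]],
])

```text
clock: 18.52
tcp_pos: [0.4574, -0.0086, 0.2614]
orientation: [-0.001, 0.74, 0.673, -0.0]
wrist_force: [1.4, -0.5, 1.4]
finger_gap: 0.0852
grip_force: 0.0
```

Run:
```python
from h import *
look()
t=viewer.read_camera("top"); s=viewer.read_camera("side")
def yel(im,box):
    h=cv2.cvtColor(im,cv2.COLOR_RGB2HSV); m=(h[...,0]>18)&(h[...,0]<32)&(h[...,1]>170)&(h[...,2]>70)
    k=np.zeros_like(m); k[box[1]:box[3],box[0]:box[2]]=1; return m&k
mt=yel(t,(190,195,240,235)); ms=yel(s,(255,255,300,310))
print(mt.sum(),ms.sum())
# fit (x,y,yaw) of the bail, base z=.111, by silhouette overlap in both cameras (supersampled masks)
def mask(p,c):
    x,y,a=p; z0=.111; M=np.zeros((1600,2560),np.uint8); ca,sa=np.cos(a),np.sin(a)
    def box(y0,y1,z0_,z1,hx=.007):
        P=np.array([(x+ca*u-sa*v,y+sa*u+ca*v,z0+w) for u in(-hx,hx) for v in(y0,y1) for w in(z0_,z1)])
        q=np.array([(proj(c,X)+.5)*4 for X in P]).astype(np.int32); cv2.fillConvexPoly(M,cv2.convexHull(q),1)
    box(-.028,-.020,.026,.09); box(.020,.028,.026,.09); box(-.026,.026,.093,.101)
    return cv2.resize(M.astype(np.float32),(640,400),interpolation=cv2.INTER_AREA)
def cost(p):
    return sum(np.abs(mask(p,c)-m).sum() for c,m in(("top",mt),("side",ms)))
from scipy.optimize import minimize
for a0 in(-.2,-.35):
    r=minimize(cost,[.455,.368,a0],method="Nelder-Mead",options=dict(initial_simplex=[[.455,.368,a0],[.463,.368,a0],[.455,.376,a0],[.455,.368,a0+.15]],xatol=1e-4,fatol=.1)); print(r.x,r.fun)
p=r.x; print([ (np.argwhere(mask(p,c)>.5).mean(0),np.argwhere(m).mean(0)) for c,m in(("top",mt),("side",ms))])
```

```text
tcp [ 0.4574 -0.0086  0.2614] cf [-0.2524 -0.2211] yaw 1.4767971494086818 j [-0.195   0.0817 -0.1962  1.2951  0.0008  1.4698] F [ 1.3965 -0.5387  1.4486]
(array([0.729 , 0.1888]), np.float32(-0.0900944))
0.97 (660.5530395507812, 99.16405487060547, 190.1359405517578, 124.96368408203125, 84.69780731201172) [-0.0599 -0.0954]
blue (658.7993774414062, 59.42850112915039, 90.30463409423828, 102.70692443847656, 84.5499496459961) [-0.058  -0.1352]
wood (667.3356323242188, 151.07054138183594, 89.8415756225586, 121.41768646240234, 84.84774780273438) [-0.0578 -0.0431]
66 64
[ 0.4577  0.3756 -0.3775] 537.75
[ 0.4567  0.3741 -0.3765] 527.625
[(array([213.2189, 212.3905]), array([213.197 , 212.8333])), (array([277.945 , 274.6765]), array([279.8438, 277.375 ]))]
```

```bash
cat > w.py <<'E'
from h import *
from scipy.optimize import minimize
def yel(im,box):
    h=cv2.cvtColor(im,cv2.COLOR_RGB2HSV); m=(h[...,0]>15)&(h[...,0]<33)&(h[...,1]>135)
    k=np.zeros_like(m); k[box[1]:box[3],box[0]:box[2]]=1; return m&k
def mask(p,c,z0):
    x,y,a=p; M=np.zeros((1600,2560),np.uint8); ca,sa=np.cos(a),np.sin(a)
    def box(y0,y1,z0_,z1,hx=.007):
        P=np.array([(x+ca*u-sa*v,y+sa*u+ca*v,z0+w) for u in(-hx,hx) for v in(y0,y1) for w in(z0_,z1)])
        q=np.array([(proj(c,X)+.5)*4 for X in P]).astype(np.int32); cv2.fillConvexPoly(M,cv2.convexHull(q),1)
    box(-.028,-.020,.026,.094); box(.020,.028,.026,.094); box(-.02,.02,.093,.101,.005)
    return cv2.resize(M.astype(np.float32),(640,400),interpolation=cv2.INTER_AREA)
def fit(T,p0,z0):
    cost=lambda p:sum(np.abs(mask(p,c,z0)-m).sum() for c,m in T.items())
    x=np.array(p0); r=minimize(cost,x,method="Nelder-Mead",options=dict(initial_simplex=[x,x+[.008,0,0],x+[0,.008,0],x+[0,0,.15]],xatol=1e-4,fatol=.1)); return r.x,r.fun
E
python3 - <<'E'
from w import *
t=viewer.read_camera("top"); s=viewer.read_camera("side")
T=dict(top=yel(t,(190,195,240,235)),side=yel(s,(255,255,300,310)))
print([(m.sum(),mask((.457,.371,-.28),c,.111).sum()) for c,m in T.items()])
for a0 in(-.2,-.35): print(fit(T,[.457,.371,a0],.111))
for c in T: print(c,fit({c:T[c]},[.457,.371,-.28],.111))
m=T["side"]; 
for r in range(260,305,3): print(r,''.join('#' if v else '.' for v in m[r,258:298]),''.join('#' if v>.5 else '.' for v in mask((.457,.371,-.28),"side",.111)[r,258:298]))
E
```

```text
[(np.int64(97), np.float32(161.25)), (np.int64(339), np.float32(469.9375))]
(array([ 0.4564,  0.374 , -0.2912]), np.float64(186.0625))
(array([ 0.4565,  0.3745, -0.3097]), np.float64(185.0625))
top (array([ 0.4576,  0.3736, -0.3514]), np.float64(56.5625))
side (array([ 0.4563,  0.375 , -0.2985]), np.float64(122.5625))
260 ........................................ ........................................
263 ........................................ ...................#########............
266 ..................##########............ ..............################..........
269 .............######........##........... .........############..#######..........
272 ..........####............###........... .......#########.......#######..........
275 .....#######...........######........... ......#######..........#######..........
278 .....#######...........######........... ......#######..........#######..........
281 ......######...........######........... ......#######..........#######..........
284 ......######...........######........... ......#######..........#######..........
287 ......######...........######........... ......########..........######..........
290 ......######..............##............ .......#######..........................
293 .......######........................... .......#######..........................
296 .......######........................... .......#######..........................
299 ........#####........................... .........####...........................
302 ........................................ ........................................
```

Request:
drive_tool([
  [[0, 0, 0, 0, 0, -0.0545], [0, 0, 0, 0, 0, -0.0545], [0, 0, 0, 0, 0, -0.0545], [0, 0, 0, 0, 0, -0.0545], [0, 0, 0, 0, 0, -0.0545], [0, 0, 0, 0, 0, -0.0545], [0, 0, 0, 0, 0, -0.0545], [0, 0, 0, 0, 0, -0.0545], [0, 0, 0, 0, 0, 0], [0.116, 0.38, 0, 0, 0, 0], [0.116, 0.38, 0, 0, 0, 0], [0.116, 0.38, 0, 0, 0, 0], [0.116, 0.38, 0, 0, 0, 0], [0.116, 0.38, 0, 0, 0, 0], [0.116, 0.38, 0, 0, 0, 0], [0.116, 0.38, 0, 0, 0, 0], [0.116, 0.38, 0, 0, 0, 0], [0, 0, 0, 0, 0, 0]],
])

```text
clock: 21.08
tcp_pos: [0.4605, 0.3751, 0.2602]
orientation: [-0.0, 0.147, 0.989, -0.0]
wrist_force: [-0.1, 0.2, -0.6]
finger_gap: 0.0854
grip_force: 0.0
```

Run:
```python
from h import *
s=env.get_state(); p=s["tcp_pos"]; w=yaw(s["orientation"]); print(p,w,s["joint_pos"],s["wrist_force"])
d=np.array([.4565,.373])-p[:2]; print("tool shift units",np.array([d@[np.cos(w),np.sin(w)],d@[np.sin(w),-np.cos(w)]])/.12,"z to .175",(p[2]-.175)/.12)
```

```text
[0.4605 0.3751 0.2602] 2.847374729162853 [0.5483 0.3478 0.1385 1.3622 0.0004 0.8425] [-0.0684  0.2496 -0.5948]
tool shift units [ 0.027  -0.0266] z to .175 0.7102603853427231
```

Request:
drive_tool([
  [[0.027, -0.027, 0, 0, 0, 0], [0, 0, 0.15, 0, 0, 0], [0, 0, 0.15, 0, 0, 0], [0, 0, 0.15, 0, 0, 0], [0, 0, 0.1, 0, 0, 0], [0, 0, 0, 0, 0, 0]],
])

```text
clock: 21.82
tcp_pos: [0.4563, 0.3687, 0.1948]
orientation: [-0.001, 0.148, 0.989, -0.001]
wrist_force: [-0.5, -0.2, 1.0]
finger_gap: 0.0856
grip_force: 0.0
```

Request:
drive_tool([
  [[0, 0, 0.08, 0, 0, 0], [0, 0, 0.08, 0, 0, 0], [0, 0, 0, 0, 0, 0]],
])

```text
clock: 22.2
tcp_pos: [0.4561, 0.3696, 0.1752]
orientation: [-0.001, 0.147, 0.989, -0.001]
wrist_force: [0.3, 0.4, -0.6]
finger_gap: 0.0855
grip_force: 0.0
```

Request:
drive_tool([
  [[0, 0, 0, 0, 0, 0], [0, 0, 0, 0, 0, 0], [0, 0, 0, 0, 0, 0], [0, 0, 0, 0, 0, 0], [0, 0, 0, 0, 0, 0], [0, 0, 0, 0, 0, 0]],
], jaw=0.2, grip_force=40)

```text
clock: 22.95
tcp_pos: [0.4577, 0.3707, 0.1772]
orientation: [0.001, 0.147, 0.989, 0.001]
wrist_force: [2.1, 4.3, 4.2]
finger_gap: 0.0553
grip_force: 44.3
```

Request:
drive_tool([
  [[0, 0, -0.06, 0, 0, 0], [0, 0, -0.08, 0, 0, 0], [0, 0, -0.08, 0, 0, 0], [0, 0, -0.08, 0, 0, 0], [0, 0, 0, 0, 0, 0]],
])

```text
clock: 23.58
tcp_pos: [0.4572, 0.3702, 0.2134]
orientation: [0.001, 0.147, 0.989, 0.001]
wrist_force: [1.8, -0.1, -6.3]
finger_gap: 0.0557
grip_force: 43.8
```

Request:
drive_tool([
  [[0.08, 0, 0, 0, 0, 0], [0.12, 0, 0, 0, 0, 0], [0.12, 0, 0, 0, 0, 0], [0.12, 0, 0, 0, 0, 0]],
])

```text
clock: 24.08
tcp_pos: [0.4047, 0.3856, 0.2121]
orientation: [-0.0, 0.147, 0.989, -0.0]
wrist_force: [-0.0, 0.7, -6.1]
finger_gap: 0.0555
grip_force: 43.8
```

Request:
drive_tool([
  [[0.12, 0, 0, 0, 0, 0], [0.14, 0, 0, 0, 0, 0], [0.14, 0, 0, 0, 0, 0], [0, 0, 0, 0, 0, 0], [0, 0, 0, 0, 0, 0]],
])

```text
clock: 24.7
tcp_pos: [0.3605, 0.3994, 0.2124]
orientation: [0.0, 0.147, 0.989, 0.0]
wrist_force: [0.1, 0.7, -5.1]
finger_gap: 0.0554
grip_force: 43.8
```

Run:
```python
from w import *
s=env.get_state(); print(s["tcp_pos"],yaw(s["orientation"]),s["wrist_force"],s["finger_gap"],s["joint_pos"])
t=viewer.read_camera("side")
cv2.imwrite("pics/j.png",cv2.resize(t[190:365,230:430],(686,600),interpolation=cv2.INTER_CUBIC)[:,:,::-1])
T=dict(side=yel(t,(255,230,370,330)))
m=T["side"]; ij=np.argwhere(m); print(m.sum(),ij.min(0),ij.max(0))
for r in range(ij.min(0)[0],ij.max(0)[0]+1,3): print(r,''.join('#' if v else '.' for v in m[r,ij.min(0)[1]:ij.max(0)[1]+1]))
print(proj("side",(*s["tcp_pos"][:2],.147)),proj("side",(*s["tcp_pos"][:2],.173)))
```

```text
[0.3605 0.3994 0.2124] 2.8465271377894097 [ 0.097   0.6934 -5.0955] 0.0553619919218631 [ 0.6877  0.2518 -0.1108  1.2075 -0.0005  0.9827]
342 [240 288] [311 320]
240 #................................
243 .................................
246 .................................
249 .................................
252 .................................
255 .................................
258 .................................
261 .................................
264 .................................
267 .................................
270 .................................
273 .......................##########
276 ...................#####..#######
279 ...............####.......#######
282 ..............###.........#######
285 ..............#...........#######
288 ..............##..........#######
291 ..............##..........#######
294 ..............##..........#######
297 ..............##..........#######
300 ............####.................
303 .........#######.................
306 .........#######.................
309 ..........######.................
[307.8684 311.9086] [307.9246 302.5055]
```

Request:
drive_tool([
  [[-0.062, -0.11, 0, 0, 0, 0], [-0.125, -0.2225, 0, 0, 0, 0], [-0.125, -0.2225, 0, 0, 0, 0], [-0.125, -0.2225, 0, 0, 0, 0], [-0.125, -0.2225, 0, 0, 0, 0], [-0.125, -0.2225, 0, 0, 0, 0], [-0.11, -0.16, 0, 0, 0, 0], [-0.2, 0.011, 0, 0, 0, 0], [-0.25, 0.011, 0, 0, 0, 0], [-0.25, 0.011, 0, 0, 0, 0], [-0.25, 0.011, 0, 0, 0, 0], [-0.25, 0.011, 0, 0, 0, 0], [-0.25, 0.011, 0, 0, 0, 0], [-0.25, 0.011, 0, 0, 0, 0], [-0.25, 0.011, 0, 0, 0, 0], [-0.18, 0.011, 0, 0, 0, 0], [-0.08, 0, 0, 0, 0, 0], [0, 0, 0, 0, 0, 0], [0, 0, 0, 0, 0, 0]],
])

```text
clock: 27.12
tcp_pos: [0.6597, 0.1469, 0.2122]
orientation: [-0.001, 0.147, 0.989, -0.0]
wrist_force: [-0.2, 0.9, -5.5]
finger_gap: 0.0557
grip_force: 44.8
```

```bash
cat >> h.py <<'E'
def goto(xy):
    s=env.get_state(); p=s["tcp_pos"]; w=yaw(s["orientation"]); d=np.array(xy)-p[:2]
    print("tcp",p,"yaw",w,"q",s["orientation"],"F",s["wrist_force"],"gap",s["finger_gap"],"cf",cf(p),"shift",np.array([d@[np.cos(w),np.sin(w)],d@[np.sin(w),-np.cos(w)]])/.12)
E
python3 - <<'E'
from w import *
goto((.6652,.1519)); s=env.get_state()
t=viewer.read_camera("side"); m=yel(t,(180,130,330,290)); 
k=models.silhouettes("weight","side")
for q in k[:1]:
    ij=np.argwhere(q["region"]); print(q["score"],q["location"],ij.min(0),ij.max(0))
for dz in(.056,.061,.066,.071): print(dz,max(proj("side",(s["tcp_pos"][0]+.03*np.cos(a),s["tcp_pos"][1]+.03*np.sin(a),s["tcp_pos"][2]-dz))[1] for a in np.arange(0,6.3,.1)))
E
```

```text
tcp [0.6597 0.1469 0.2122] yaw 2.8464035235078238 q [-0.0005  0.1471  0.9891 -0.0001] F [-0.2436  0.9461 -5.4948] gap 0.05569472402264331 cf [-0.065 -0.048] shift [-0.0315  0.0534]
0.93 [262.4, 215.8] [190 249] [227 269]
0.056 223.55832844210371
0.061 225.0704204075913
0.066 226.5760195400391
0.071 228.0751675696125
```

Request:
drive_tool([
  [[-0.0315, 0.0534, 0, 0, 0, 0], [0, 0, 0.1, 0, 0, 0], [0, 0, 0.14, 0, 0, 0], [0, 0, 0.14, 0, 0, 0], [0, 0, 0.12, 0, 0, 0], [0, 0, 0.08, 0, 0, 0], [0, 0, 0.04, 0, 0, 0], [0, 0, 0, 0, 0, 0], [0, 0, 0, 0, 0, 0]],
])

```text
clock: 28.35
tcp_pos: [0.6666, 0.152, 0.1386]
orientation: [0.001, 0.147, 0.989, 0.0]
wrist_force: [-0.5, -0.1, -5.3]
finger_gap: 0.0555
grip_force: 44.8
```

Run:
```python
from w import *
goto((.6652,.1519)); s=env.get_state(); p=s["tcp_pos"]
t=viewer.read_camera("side"); viewer.read_camera("top")
for c in("side","top"):
  for q in models.silhouettes("weight",c)[:1]:
    ij=np.argwhere(q["region"]); print(c,q["score"],q["location"],ij.min(0),ij.max(0))
a=np.arange(0,6.3,.1)
P=np.array([proj("side",(p[0]+.03*np.cos(b),p[1]+.03*np.sin(b),p[2]-.066)) for b in a]); print(P.min(0),P.max(0))
m=cv2.cvtColor(t,cv2.COLOR_RGB2HSV)
```

```text
tcp [0.6666 0.152  0.1386] yaw 2.84624141873836 q [0.0007 0.1471 0.9891 0.0001] F [-0.4812 -0.1246 -5.3445] gap 0.05554733608870038 cf [-0.0586 -0.0423] shift [ 0.0109 -0.0039]
side 0.65 [259.9, 237.1] [214 248] [247 268]
[247.3787 236.7834] [267.785  248.2479]
```

Request:
drive_tool([
  [[0.01, 0, 0.03, 0, 0, 0], [0, 0, 0.03, 0, 0, 0], [0, 0, 0.015, 0, 0, 0], [0, 0, 0, 0, 0, 0], [0, 0, 0, 0, 0, 0]],
])

```text
clock: 29.18
tcp_pos: [0.6649, 0.1523, 0.1288]
orientation: [-0.0, 0.147, 0.989, -0.0]
wrist_force: [-0.6, -0.7, -5.1]
finger_gap: 0.0556
grip_force: 44.8
```

Request:
drive_tool([
  [[0, 0, 0.009, 0, 0, 0], [0, 0, 0.009, 0, 0, 0], [0, 0, 0, 0, 0, 0]],
])

```text
clock: 29.55
tcp_pos: [0.6654, 0.1521, 0.1285]
orientation: [0.001, 0.147, 0.989, 0.0]
wrist_force: [-2.6, -2.2, 5.8]
finger_gap: 0.0557
grip_force: 45.2
```

Request:
drive_tool([
  [[0, 0, -0.006, 0, 0, 0], [0, 0, 0, 0, 0, 0]],
])

```text
clock: 29.8
tcp_pos: [0.6654, 0.1521, 0.1285]
orientation: [0.001, 0.147, 0.989, 0.0]
wrist_force: [-4.1, -2.0, 6.4]
finger_gap: 0.0559
grip_force: 45.4
```

Request:
drive_tool([
  [[0, 0, 0, 0, 0, 0], [0, 0, 0, 0, 0, 0], [0, 0, 0, 0, 0, 0], [0, 0, 0, 0, 0, 0]],
], jaw=0.9, grip_force=20)

```text
clock: 30.3
tcp_pos: [0.665, 0.1524, 0.1272]
orientation: [-0.0, 0.147, 0.989, -0.0]
wrist_force: [0.2, -0.2, -0.0]
finger_gap: 0.0812
grip_force: 0.0
```

Request:
drive_tool([
  [[0, 0, -0.1, 0, 0, 0], [0, 0, -0.2, 0, 0, 0], [0, 0, -0.3, 0, 0, 0], [0, 0, -0.4, 0, 0, 0], [0, 0.3, 0, 0, 0, -0.033], [0, 0.3, 0, 0, 0, -0.032], [0, 0.3, 0, 0, 0, 0], [0, 0, 0, 0, 0, 0]],
])

```text
clock: 31.3
tcp_pos: [0.6853, 0.2607, 0.2477]
orientation: [0.0, 0.044, 0.999, 0.0]
wrist_force: [-0.3, -0.7, -0.7]
finger_gap: 0.0812
grip_force: 0.0
```

Run:
```python
from w import *
goto(C+R@[-.12,.095])
t=viewer.read_camera("top"); s=viewer.read_camera("side")
print(fences(t)[:2])
for n in("plaque","weight"):
  for c in("side","top"):
    for q in models.silhouettes(n,c)[:1]:
      ij=np.argwhere(q["region"]); print(n,c,q["score"],q["location"],ij.min(0),ij.max(0),rect(c,q["region"],.061) if n=="plaque" else "")
T=dict(side=yel(s,(180,170,330,240)))
print(fit(T,[.665,.152,-.295],.061))
P=np.array([proj("side",(.665+.03*np.cos(b),.152+.03*np.sin(b),.061)) for b in np.arange(0,6.3,.1)]); print(P.min(0),P.max(0))
cv2.imwrite("pics/k.png",cv2.resize(np.vstack([s[150:300,180:380],t[90:240,220:420]])[:, :],(400,600),interpolation=cv2.INTER_CUBIC)[:,:,::-1])
```

```text
tcp [0.6853 0.2607 0.2477] yaw 3.0539990284788208 q [0.0003 0.0438 0.999  0.0003] F [-0.2876 -0.7145 -0.741 ] gap 0.08122788861981188 cf [-0.0498  0.0676] shift [0.5846 0.2297]
(array([0.7292, 0.1878]), np.float32(-0.09232505))
plaque side 0.91 [277.8, 237.1] [221 234] [260 302] (653.6118774414062, 103.26612091064453, 185.6305694580078, 132.13558959960938, 84.82038879394531)
plaque top 0.83 [319.3, 148.2] [128 284] [170 350] (659.6983642578125, 98.68693542480469, 194.14590454101562, 126.34056854248047, 86.48673248291016)
weight side 0.92 [259.0, 238.3] [216 250] [251 268] 
weight top 0.81 [299.8, 144.3] [138 290] [157 311] 
(array([ 0.6631,  0.1518, -0.346 ]), np.float64(88.5625))
[248.0771 240.1076] [268.3947 251.6749]
```

View pics/k.png

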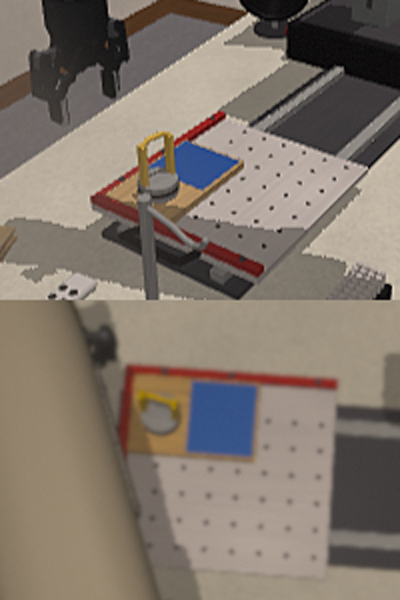

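The weight stands upright on the bare wood, clear of the blue masking, and the plaque is flush. Next is the handle.

Request:
drive_tool([
  [[0.2, 0.115, 0, 0, 0, 0], [0.2, 0.115, 0, 0, 0, 0], [0.185, 0, 0, 0, 0, 0], [0, 0, 0, 0, 0, 0], [0, 0, 0, 0, 0, 0]],
], jaw=-1)

```text
clock: 32.22
tcp_pos: [0.6189, 0.2911, 0.2479]
orientation: [0.001, 0.046, 0.999, 0.0]
wrist_force: [0.4, -0.3, -0.7]
finger_gap: 0.0002
grip_force: 0.0
```

Request:
drive_tool([
  [[0, 0, 0.2, 0, 0, 0], [0, 0, 0.35, 0, 0, 0], [0, 0, 0.35, 0, 0, 0], [0, 0, 0.3, 0, 0, 0], [0, 0, 0, 0, 0, 0]],
])

```text
clock: 32.85
tcp_pos: [0.6166, 0.2902, 0.0995]
orientation: [-0.003, 0.046, 0.999, -0.001]
wrist_force: [-0.9, -0.2, 0.0]
finger_gap: 0.0001
grip_force: 0.0
```

Run:
```python
from h import *
goto(C+R@[-.12,.095])
```

```text
tcp [0.6166 0.2902 0.0995] yaw 3.0492477529510045 q [-0.0033  0.0462  0.9989 -0.0014] F [-0.9423 -0.2153  0.0326] gap 0.00010684211145190373 cf [-0.1209  0.0909] shift [-0.0071  0.0344]
```

Request:
drive_tool([
  [[0, 0.03, 0.15, 0, 0, 0], [0, 0, 0.14, 0, 0, 0], [0, 0, 0.04, 0, 0, 0], [0, 0, 0, 0, 0, 0], [0, -0.05, 0, 0, 0, 0], [0, -0.05, 0, 0, 0, 0], [0, -0.04, 0, 0, 0, 0], [0, -0.04, 0, 0, 0, 0], [0, -0.04, 0, 0, 0, 0], [0, -0.04, 0, 0, 0, 0], [0, 0, 0, 0, 0, 0]],
])

```text
clock: 34.22
tcp_pos: [0.6159, 0.2637, 0.0642]
orientation: [0.0, 0.046, 0.999, -0.0]
wrist_force: [0.1, 1.8, 3.1]
finger_gap: -0.0001
grip_force: 1.3
```

```bash
cat >> h.py <<'E'
def travel():
    """carriage travel from the red fence outline in the side view"""
    s=viewer.read_camera("side"); h=cv2.cvtColor(s,cv2.COLOR_RGB2HSV)
    m=((h[...,0]<8)|(h[...,0]>172))&(h[...,1]>130)&(h[...,2]>50); m[:150]=0; m[295:]=0; m[:,:200]=0
    def mod(d):
        M=np.zeros((400,640),np.uint8)
        for bx in(((0,.015),(-.305,.015)),((-.285,.015),(0,.015))):
            P=[proj("side",(*(C+R@[x,y-d]),z)) for x in bx[0] for y in bx[1] for z in(.046,.058)]
            cv2.fillConvexPoly(M,cv2.convexHull(np.round(P).astype(np.int32)),1)
        return M>0
    D=np.arange(-.005,.33,.0025); J=[(lambda a:(a&m).sum()/(a|m).sum())(mod(d)) for d in D]; k=np.argmax(J); print("travel",D[k],J[k])
E
python3 - <<'E'
from h import *
goto(C+R@[-.12,.095]); travel(); t=viewer.read_camera("top")
try: print(fences(t))
except Exception as e: print("occl")
E
```

```text
tcp [0.6159 0.2637 0.0642] yaw 3.0500465704610025 q [ 0.0004  0.0458  0.999  -0.0004] F [0.0773 1.7854 3.0936] gap -7.56096441691986e-05 cf [-0.1192  0.0644] shift [0.0069 0.2554]
travel 0.005 0.3438566552901024
(array([0.7283, 0.1801]), np.float32(-0.09299758), [np.float32(1.4775048), np.float32(-0.09270369)])
```

Request:
drive_tool([
  [[0, -0.01, 0.025, 0, 0, 0], [0, -0.03, 0.02, 0, 0, 0], [0, -0.06, 0, 0, 0, 0], [0, -0.1, 0, 0, 0, 0], [0, -0.13, 0, 0, 0, 0], [0, -0.15, 0, 0, 0, 0], [0, -0.15, 0, 0, 0, 0], [0, -0.15, 0, 0, 0, 0], [0, -0.15, 0, 0, 0, 0], [0, -0.15, 0, 0, 0, 0], [0, -0.12, 0, 0, 0, 0], [0, -0.08, 0, 0, 0, 0], [0, -0.05, 0, 0, 0, 0], [0, 0, 0, 0, 0, 0]],
])

```text
clock: 36.08
tcp_pos: [0.6012, 0.1048, 0.0586]
orientation: [0.0, 0.046, 0.999, -0.0]
wrist_force: [-0.0, 0.9, 0.8]
finger_gap: 0.0002
grip_force: 0.5
```

Run:
```python
from h import *
goto(C+R@[-.12,-.25]); travel(); t=viewer.read_camera("top")
try: print(fences(t))
except Exception as e: print("occl")
```

```text
tcp [0.6012 0.1048 0.0586] yaw 3.0499083567670797 q [ 0.0001  0.0458  0.9989 -0.0003] F [-0.0478  0.9345  0.763 ] gap 0.0002432184110971535 cf [-0.1195 -0.0952] shift [ 0.0024 -1.2904]
travel 0.1675 0.4387966804979253
(array([0.7143, 0.0212]), np.float32(-0.07060669), [np.float32(1.474701), np.float32(-0.045118116)])
```

Request:
drive_tool([
  [[0, -0.05, 0, 0, 0, 0], [0, -0.1, 0, 0, 0, 0], [0, -0.13, 0, 0, 0, 0], [0, -0.15, 0, 0, 0, 0], [0, -0.15, 0, 0, 0, 0], [0, -0.15, 0, 0, 0, 0], [0, -0.15, 0, 0, 0, 0], [0, -0.12, 0, 0, 0, 0], [0, -0.08, 0, 0, 0, 0], [0, -0.06, 0, 0, 0, 0], [0, 0, 0, 0, 0, 0]],
])

```text
clock: 37.55
tcp_pos: [0.5891, -0.0321, 0.0587]
orientation: [0.0, 0.046, 0.999, -0.001]
wrist_force: [-0.6, -0.2, 0.1]
finger_gap: -0.0001
grip_force: 0.0
```

Request:
drive_tool([
  [[0, -0.03, 0, 0, 0, 0], [0, -0.02, 0, 0, 0, 0], [0, -0.02, 0, 0, 0, 0], [0, -0.02, 0, 0, 0, 0], [0, 0, 0, 0, 0, 0]],
])

```text
clock: 38.17
tcp_pos: [0.5881, -0.0421, 0.0587]
orientation: [0.0, 0.046, 0.999, -0.0]
wrist_force: [2.4, 1.6, 1.3]
finger_gap: -0.0
grip_force: 1.0
```

Request:
drive_tool([
  [[0, -0.02, 0, 0, 0, 0], [0, -0.015, 0, 0, 0, 0], [0, 0, 0, 0, 0, 0]],
])

```text
clock: 38.55
tcp_pos: [0.5879, -0.0434, 0.0587]
orientation: [0.001, 0.045, 0.999, 0.003]
wrist_force: [2.8, 11.0, 2.3]
finger_gap: -0.0002
grip_force: 5.6
```

Request:
drive_tool([
  [[0, -0.015, 0, 0, 0, 0], [0, -0.01, 0, 0, 0, 0], [0, 0, 0, 0, 0, 0]],
])

```text
clock: 38.92
tcp_pos: [0.5879, -0.0437, 0.0588]
orientation: [0.001, 0.044, 0.999, 0.005]
wrist_force: [3.5, 19.6, 3.3]
finger_gap: -0.0
grip_force: 9.7
```

Request:
drive_tool([
  [[0, 0.15, 0, 0, 0, 0], [0, 0.25, 0, 0, 0, 0], [0, 0.2, -0.1, 0, 0, 0], [0, 0, -0.4, 0, 0, 0], [0, 0, -0.4, 0, 0, 0], [0, 0, -0.4, 0, 0, 0], [0, 0, -0.4, 0, 0, 0], [0.4, 0.3, 0, 0, 0, 0], [0.4, 0.3, 0, 0, 0, 0], [0.3, 0.3, 0, 0, 0, 0], [0, 0.3, 0, 0, 0, 0], [0, 0.3, 0, 0, 0, 0], [0, 0, 0, 0, 0, 0]],
])

```text
clock: 40.55
tcp_pos: [0.4781, 0.2154, 0.2619]
orientation: [-0.0, 0.044, 0.999, -0.001]
wrist_force: [-0.8, -0.6, -0.3]
finger_gap: -0.0003
grip_force: 0.0
```

Run:
```python
from w import *
goto((.45,.2)); travel()
t=viewer.read_camera("top"); s=viewer.read_camera("side"); print(fences(t))
for n,z in(("plaque",.061),("weight",.12)):
  for c in("side","top"):
    for q in models.silhouettes(n,c)[:1]:
      ij=np.argwhere(q["region"]); print(n,c,q["score"],q["location"],ij.min(0),ij.max(0),rect(c,q["region"],.061) if n=="plaque" else "")
w0=np.array([.6645,.152])-R@[0,.32]; print("weight expected",w0, "plaque expected",C+R@[-.06,-.095-.32])
for c,f in(("side",s),("top",t)):
    P=np.array([proj(c,(*(w0+.03*np.array([np.cos(b),np.sin(b)])),.061)) for b in np.arange(0,6.3,.1)]); print(c,P.min(0),P.max(0))
u=proj("side",(*w0,.1)).astype(int); 
T=dict(side=yel(s,(u[0]-25,u[1]-45,u[0]+25,u[1]+25))); print(T["side"].sum(),fit(T,[*w0,-.295],.061))
```

```text
tcp [0.4781 0.2154 0.2619] yaw 3.053392588238115 q [-0.0002  0.0441  0.999  -0.0008] F [-0.8275 -0.6259 -0.3017] gap -0.00029832402920342954 cf [-0.2521  0.0038] shift [ 0.2221 -0.1485]
travel 0.3225 0.449936628643853
(array([ 0.6995, -0.1277]), np.float32(-0.09238264), [np.float32(1.4788818), np.float32(-0.09285078)])
plaque side 0.78 [329.6, 197.3] [186 308] [214 349] (614.19287109375, -210.53944396972656, 204.58663940429688, 109.4251708984375, 89.81462097167969)
plaque top 0.84 [430.1, 157.9] [135 393] [179 457] (628.5704345703125, -218.52796936035156, 190.0797119140625, 124.8864517211914, 84.414794921875)
weight side 0.62 [319.0, 200.8] [178 310] [207 325] 
weight top 0.94 [410.6, 153.2] [145 399] [165 424] 
weight expected [ 0.6356 -0.1667] plaque expected [ 0.6315 -0.2191]
side [308.2073 199.3314] [324.895  207.3646]
top [397.0186 145.353 ] [417.4029 165.0948]
88 (array([ 0.6333, -0.1671, -0.2935]), np.float64(123.5))
```

Run:
```python
from h import *
t=viewer.read_camera("top"); h=cv2.cvtColor(t,cv2.COLOR_RGB2HSV)
C2=C+R@[0,-.3185]
for n,m in(("blue",(h[...,0]>100)&(h[...,0]<130)&(h[...,1]>110)),("wood",(h[...,1]>95)&(h[...,0]>10)&(h[...,0]<28))):
    m=m.copy(); m[:,470:]=0; m[:110]=0; m[200:]=0; m[:,:380]=0
    r=rect("top",m,.061); print(n,r,R.T@(np.array(r[:2])/1e3-C2))
# edge profile along corner x at several corner-y values: strongest gradients of the rectified image
from scipy.ndimage import map_coordinates
X=np.arange(-.14,.03,.0005)
for y in(-.12,-.135,-.15,-.085,-.015):
    P=np.array([proj("top",(*(C2+R@[x,y]),.061)) for x in X]); v=np.array([map_coordinates(t[...,k].astype(float),[P[:,1],P[:,0]],order=1) for k in range(3)]).T
    g=np.linalg.norm(np.gradient(v,axis=0),axis=1); pk=[i for i in range(3,len(g)-3) if g[i]==g[i-3:i+4].max() and g[i]>2]
    print(y,[(round(X[i]*1000,1),int(g[i]),v[i].astype(int).tolist()) for i in pk])
```

```text
blue (629.0380859375, -258.5096130371094, 90.66143035888672, 102.61270141601562, 86.33543395996094) [-0.0589 -0.136 ]
wood (637.1268310546875, -169.19863891601562, 92.64318084716797, 120.82362365722656, 84.42420959472656) [-0.0589 -0.0463]
-0.12 [(np.float64(-133.5), 3, [140, 128, 120]), (np.float64(-130.5), 3, [153, 139, 130]), (np.float64(-126.0), 3, [154, 140, 129]), (np.float64(-123.0), 5, [143, 127, 112]), (np.float64(-112.5), 5, [95, 94, 115]), (np.float64(-49.0), 2, [43, 65, 106]), (np.float64(-8.0), 3, [50, 62, 91]), (np.float64(-3.0), 4, [81, 68, 71]), (np.float64(3.0), 4, [97, 48, 35]), (np.float64(10.5), 3, [97, 40, 35]), (np.float64(15.5), 5, [103, 75, 66])]
-0.135 [(np.float64(-128.0), 2, [159, 145, 134]), (np.float64(-122.0), 5, [138, 120, 103]), (np.float64(-113.0), 6, [103, 96, 111]), (np.float64(-108.5), 4, [61, 84, 130]), (np.float64(-49.5), 2, [43, 67, 111]), (np.float64(-7.0), 3, [55, 62, 87]), (np.float64(-3.5), 3, [75, 64, 72]), (np.float64(13.5), 5, [97, 59, 52])]
-0.15 [(np.float64(-122.5), 5, [140, 124, 109]), (np.float64(-115.0), 5, [117, 102, 98]), (np.float64(-112.0), 5, [92, 94, 117]), (np.float64(-48.5), 2, [43, 68, 111]), (np.float64(-1.0), 4, [85, 59, 56]), (np.float64(2.0), 3, [87, 48, 40]), (np.float64(14.5), 5, [94, 70, 62])]
-0.085 [(np.float64(-135.0), 3, [137, 125, 116]), (np.float64(-121.5), 5, [140, 122, 105]), (np.float64(-62.5), 2, [130, 104, 77]), (np.float64(-59.5), 2, [119, 96, 71]), (np.float64(-56.5), 2, [108, 88, 63]), (np.float64(-48.5), 4, [117, 96, 25]), (np.float64(-45.5), 3, [130, 106, 13]), (np.float64(-33.5), 5, [130, 103, 41]), (np.float64(-30.5), 4, [111, 89, 56]), (np.float64(0.5), 3, [96, 59, 40]), (np.float64(14.5), 5, [101, 65, 57])]
-0.015 [(np.float64(-125.0), 4, [155, 140, 128]), (np.float64(-120.5), 5, [137, 117, 95]), (np.float64(0.0), 4, [137, 88, 54]), (np.float64(12.5), 7, [136, 70, 60]), (np.float64(17.0), 6, [145, 116, 101])]
```

```bash
python3 -c "
from workcell import order
print(order.hand_in())"
```

```text
the job is handed in; nothing more can be done
None
```

I handed the job in at about 41 s. The camera checks beforehand showed the plaque flush in the corner (within about 1 mm), the weight upright and released on the bare-wood end, and the carriage against its inner stop (about 318 mm measured); the simulator gave no pass/fail verdict.

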